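# Load a canister onto the engraver's rollers

## Task

Lay the standing aluminium canister down on its side on the ribbed rest and let go of it. Then take it again across its middle and lower it gently, not dropping it, onto the two rollers of the engraver's rotary bed, lying along them about midway of their length, and leave it at rest. The rollers turn freely and have been zeroed: they must not start rolling (less than an eighth of a turn at any time), and the bottle, tin and screwdriver nearby are to be left where they are.

Things in the scene. Friction and masses are not known exactly. Their poses are not given: they have to be found in the camera images.
- canister_center (a point): Centre of the loose plain aluminium canister, a closed cylinder with two alike flat ends, diameter 50 mm, length 120 mm, about 0.2 kg. Its z axis runs along the cylinder. At the start it stands upright on the bench (centre 60 mm up) between the rest and the rotary.
- rest: Fixed ribbed rest: black board 150 (x) by 110 (y), 5 thick (mm), with four round steel bars along x at y = -45, -15, 15, 45, tops 12 above the bench. Origin: centre of its underside. Its -x edge, nearer the robot, can be a stop for the canister's foot, over which it tips when pushed near its top. Lying in a groove (y = 0 or +-30) the canister has its centre 33 up.
- rotary: Fixed engraver rotary, 270 by 110 mm: two rollers along its x, axes at y = +-15 mm, 42 up, each with two rubber wheels of radius 12, 30 wide, at x = +-35. End brackets with inner faces at x = +-90, 52 high; black motor box at x = -101 to -143, 58 high, robot side. Origin: under the rollers' middle, on the bench. Seated canister: centre at x about 0, y = 0, 76 up.
- roller_left (a joint): Turn of the roller at y = +15 mm of the rotary, rad, 0 at the start; turns freely either way with only slight friction.
- roller_right (a joint): Turn of the roller at y = -15 mm of the rotary, rad, 0 at the start; turns freely either way with only slight friction.
- squeeze_bottle_mid (a point): Bystander: white plastic bottle, standing, diameter 48 mm, 110 mm high; point half-way up. Leave it alone.
- screwdriver_mid (a point): Bystander: screwdriver lying on the bench beyond the canister. Leave it alone.
- tip_tin_mid (a point): Bystander: flat dark steel tin, diameter 60 mm, 26 mm high; point half-way up. Leave it alone.
Not all that is in view belongs to the job. There is more than one size of the rest; the job needs the middle-sized.

How it is judged:
By the outcome, as a careful person would: the job done as asked, in the order asked, and still so for the second after the job is handed in, with the robot touching nothing.
It also fails if it takes over 72 s, if anything falls off the work surface, if the arm or the gripper's body presses on something with over 40 N, if the wrist force passes 120 N, or if a joint passes its speed limit or range.

## Robot

A 7-joint arm with a two-finger parallel gripper is mounted at the origin on the work surface. World frame = base frame: x ahead of the robot, y to its left, z up, the work surface at z = 0. Lengths are in m, angles in rad, forces in N, time in s.
With the tool pointing down it reaches from about 0.4 to 0.85 m from the base axis. Payload 10.4 kg.
Tool frame: the origin (TCP) lies midway between the tips of the shut fingers; the grasp point (between the pads) lies manip.pinch_z behind it (manip.pinch_z is the distance from the TCP to the grasp point, in m); z points along the fingers, y is the direction in which the jaws open and shut (so a half turn about z gives the same grasp; the last joint's range is limited). The gripper opens to 85 mm and grips with 20 to 120 N. Pads are 22 mm wide; open, the fingers measure 114 mm over their backs; the gripper's body (76 mm by 85 mm) begins 54 mm behind the grasp point. The pads swing forward as they close: fully open they stand 13 mm farther back than shut.
Start: joints at [-1.295, 0.332, -0.065, 1.46, 0.022, 1.35, -0.088], TCP at [0.184, 0.597, 0.231] pointing down, gripper open.
Joint ranges: [-2.6, 2.6], [-0.5, 2.12], [-1.47, 1.34], [0.16, 2.42], [-1.27, 4.41], [0.06, 2.06], [-2.6, 2.6]. Speed limits (rad/s): [2.22, 2.22, 2.79, 2.79, 3.14, 3.14, 3.14].

## Interface

Orientations are given as a unit quaternion [x, y, z, w].
In Python, from workcell import manip gives the robot as it stands.
- The arm moves only by the shell command python3 -m handwheel 'ROWS' [FORCE]. ROWS is JSON, a list that holds one entry, the list of rows, each a list of 7 numbers: the shift along the tool's x, y, z in m, then the turn, a rotation vector about the tool's x, y, z in rad, then the finger opening in m, from 0 to 0.0854. In form: [[[tx, ty, tz, ax, ay, az, claw], ...]]. A call has 1 to 8 rows; each row is the pose to reach, as a shift and turn from the pose commanded when the call began, along the tool's axes at that moment; what a row does not reach only later rows make up. A row lasts 1/8 s, in which the tool goes at most 62.5 mm and 10.7 degrees, less where a joint would pass 70% of its speed; a pose out of reach is approached as far as the arm can. A call with a gripper value outside its range is refused whole. The fingers move at their own pace and stop on an object; FORCE is the grip in N (left out, the last holds). Time passes only in rows, so rows that repeat a pose let the fingers close. It gives the time, the measured TCP pose, the force and the opening at its end, in the units of the state.
- manip.get_obs(): the state, without advancing time (a new reading comes with each control period).
- manip.camera(name): name is "side" or "top" or "wrist"; returns the picture (400x640x3 uint8, blue, green, red); there is no depth.
- manip.calibration(name): a dict with "fx", "fy", "cx", "cy" (pixels), "view" (4x4, takes a point from world to camera coordinates); the wrist camera has in their place "tool_from_camera" (4x4, takes a point from camera to tool coordinates, whose origin is the TCP and whose axes are the flange's). Camera axes: x right, y up, looking along -z (the intrinsics and any distortion apply to the point x, -y, -z); pixel columns grow to the right and rows downward; lengths in m; the calibration is good to about 2 mm. A picture is of the moment at which its call begins: read the wrist's pose just before it. calibration takes no time and is no camera call.
- manip.hand_in(): hands the job in, once; it reports no verdict.
The state is a dict: "clock": time; "joint_pos": joint angles; "joint_velocities": joint speeds; "tau": joint torques, N m; "position": TCP position; "ee_rot": TCP orientation; "ft_force": force on the tool from outside, world axes, zero at the start; "torque": the same for the moment, N m; "grip_width": opening from 0.0 (shut) to 1.0 (fully open).
Only numpy, scipy, OpenCV 4.12 (cv2) and the standard library are available. Lean on these libraries where they do the work, as an engineer would, in place of code of your own. Each camera call takes 0.05 s, during which the arm holds its last target.

## Working session

There is one attempt and no reset: what is moved stays moved. The work goes in short steps, Python scripts to look and compute and a shell command to move; the robot and the scene stay as the last step left them, time stands still between calls to the robot, and variables do not carry over. Pictures are saved under pics/ and viewed, and the job is handed in when it is done.

```bash
ls; mkdir -p pics; cat > h.py <<'E'
import numpy as np, cv2
from workcell import manip
from scipy.spatial.transform import Rotation as R
def snap(n,f):
    im=manip.camera(n); cv2.imwrite('pics/'+f,im); return im
def ray(n,u,v,obs=None):
    c=manip.calibration(n)
    d=np.array([(u-c['cx'])/c['fx'],-(v-c['cy'])/c['fy'],-1.])
    if n=='wrist':
        o=obs or manip.get_obs(); T=np.eye(4);T[:3,:3]=R.from_quat(o['ee_rot']).as_matrix();T[:3,3]=o['position'];M=T@np.array(c['tool_from_camera'])
    else: M=np.linalg.inv(np.array(c['view']))
    return M[:3,3],M[:3,:3]@d
def onz(n,u,v,z,obs=None):
    o,d=ray(n,u,v,obs); return np.round(o+d*(z-o[2])/d[2],4)
def proj(n,p):
    c=manip.calibration(n); q=np.array(c['view'])@np.append(p,1)
    return c['cx']+c['fx']*q[0]/-q[2], c['cy']+c['fy']*(-q[1])/-q[2]
E
python3 - <<'E'
from h import *
o=manip.get_obs();print(o, manip.pinch_z)
for n in['side','top','wrist']:
    c=manip.calibration(n);print(n,c)
    snap(n,n+'0.png')
E
```

```text
pics
{'clock': 0.0, 'joint_pos': array([-1.29461022,  0.33287656, -0.06471663,  1.46093736,  0.02162731,
        1.34992692, -0.08848749]), 'joint_velocities': array([-2.51179111e-03, -1.75147850e-04, -3.91377484e-04,  2.39167813e-04,
       -8.57828987e-04, -3.63139661e-05,  7.80075090e-04]), 'tau': array([ 6.41243901e-06, -6.25457883e+01,  4.90039308e-02, -3.91600406e+01,
        1.61614880e-02,  1.01360321e-02, -8.28440079e-06]), 'position': array([0.18386755, 0.5969414 , 0.23051496]), 'ee_rot': array([ 1.48810674e-01,  9.88865439e-01, -7.23003089e-04, -6.35414453e-05]), 'ft_force': array([ 0.88773818, -0.10217733,  0.1416174 ]), 'torque': array([ 0.00449485, -0.01071842, -0.01729728]), 'grip_width': 0.995902684454731} 0.0187
side {'fx': 450.33055899881475, 'fy': 450.33055899881475, 'cx': 310.5075625912284, 'cy': 202.28162056465393, 'view': array([[ 0.86597775, -0.50002814, -0.00737495, -0.43177618],
       [ 0.30018609,  0.50797167,  0.80737419, -0.21028274],
       [-0.39996355, -0.70138195,  0.58999366, -1.1299552 ],
       [ 0.        ,  0.        ,  0.        ,  1.        ]])
[... 227 characters left out ...]
  7.68262982e-04,  1.23137966e-01,
        -4.89738788e-01],
       [-1.23134083e-01, -3.90738956e-03,  9.92382351e-01,
        -1.23398289e+00],
       [ 0.00000000e+00,  0.00000000e+00,  0.00000000e+00,
         1.00000000e+00]])}
wrist {'fx': 313.4213339374607, 'fy': 313.4213339374607, 'cx': 320.89281848684243, 'cy': 198.96547429074, 'tool_from_camera': array([[ 7.56115498e-04,  9.59656704e-01,  2.81173324e-01,
         7.19444405e-02],
       [ 9.99999685e-01, -6.57488174e-04, -4.45107393e-04,
        -3.01693463e-04],
       [-2.42282158e-04,  2.81173572e-01, -9.59656899e-01,
        -1.42901346e-01],
       [ 0.00000000e+00,  0.00000000e+00,  0.00000000e+00,
         1.00000000e+00]])}
```

View pics/side0.png

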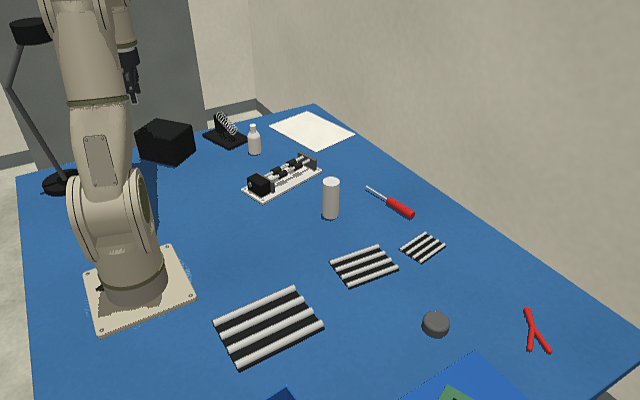

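View pics/top0.png

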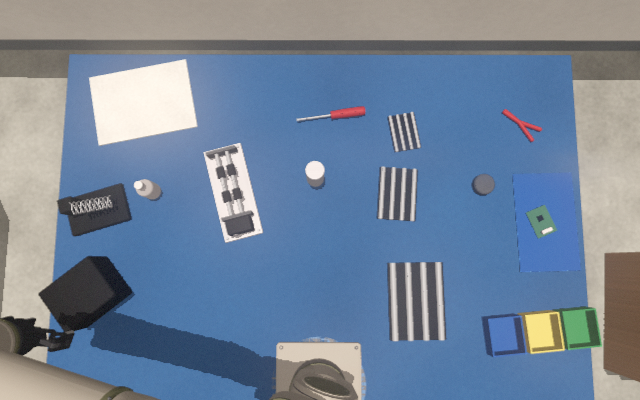

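View pics/wrist0.png

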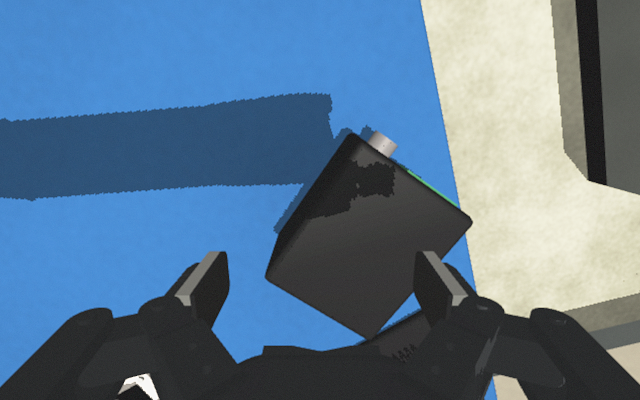

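The pictures show three rests in the top view: small (404,131), middle (397,194) and large (416,301). The canister stands at (315,172), with the white bottle at (148,190), the tin at (484,184) and the screwdriver at (335,115). The rotary is at (232,192). I'll measure from enlarged crops.

```bash
python3 - <<'E'
from h import *
im=cv2.imread('pics/top0.png')
cv2.imwrite('pics/c1.png',cv2.resize(im[150:235,290:430],None,fx=5.6,fy=5.6,interpolation=cv2.INTER_CUBIC))
cv2.imwrite('pics/c2.png',cv2.resize(im[138:248,195:270],None,fx=5.4,fy=5.4,interpolation=cv2.INTER_CUBIC))
E
```

```text
(no output)
```

View pics/c1.png

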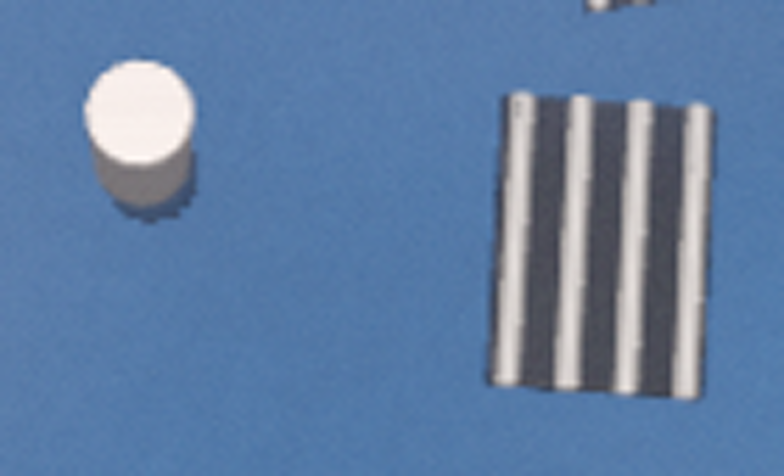

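View pics/c2.png

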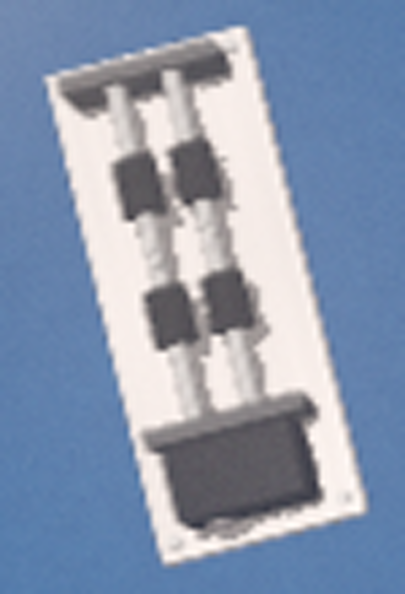

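```bash
python3 - <<'E'
from h import *
print('can',onz('top',315,170,.12),onz('top',315,181.5,.0))
c=[onz('top',290+x/5.6,150+y/5.6,.005) for x,y in[(503,93),(715,104),(703,400),(488,385)]];print(np.array(c),np.mean(c,0))
# bars ends tops z=.012
for a,b in [((521,97),(505,385)),((582,99),(566,388)),((641,103),(625,392)),((700,107),(685,397))]:
    p=onz('top',290+a[0]/5.6,150+a[1]/5.6,.012);q=onz('top',290+b[0]/5.6,150+b[1]/5.6,.012)
    d=p-q;print(p,q,np.hypot(*d[:2]),np.degrees(np.arctan2(d[1],d[0])))
C=lambda x,y,z:onz('top',195+x/5.4,138+y/5.4,z)
c=[C(x,y,.006) for x,y in[(45,77),(247,27),(368,513),(165,563)]];print(np.array(c),np.mean(c,0))
# wheels tops z=.054
w=[C(x,y,.054) for x,y in[(137,184),(195,171),(172,316),(231,301)]];print(np.array(w),np.mean(w,0))
f=(w[0]+w[1]-w[2]-w[3])/2;print(np.hypot(*f[:2]),np.degrees(np.arctan2(f[1],f[0])))
for n,(u,v),z in[('bot',(148,188),.08),('tin',(484,182),.026),('scr',(348,113),.015),('scr tip',(297,121),.01)]:print(n,onz('top',u,v,z))
E
```

```text
can [0.5726 0.0114 0.12  ] [0.5635 0.0128 0.    ]
[[ 0.6061 -0.1735  0.005 ]
 [ 0.6004 -0.2821  0.005 ]
 [ 0.4481 -0.2722  0.005 ]
 [ 0.4556 -0.1636  0.005 ]] [ 0.52755 -0.22285  0.005  ]
[ 0.6026 -0.1817  0.012 ] [ 0.4549 -0.1713  0.012 ] 0.14806569487899618 -4.027719996207861
[ 0.6015 -0.2128  0.012 ] [ 0.4534 -0.2019  0.012 ] 0.14850057238946926 -4.209318074031899
[ 0.5995 -0.2429  0.012 ] [ 0.4514 -0.2316  0.012 ] 0.14853046825483315 -4.3632024495860255
[ 0.5974 -0.2729  0.012 ] [ 0.449  -0.2617  0.012 ] 0.1488220413782851 -4.316027519865619
[[0.6479 0.3356 0.006 ]
 [0.6754 0.228  0.006 ]
 [0.4148 0.1589 0.006 ]
 [0.3886 0.2644 0.006 ]] [0.531675 0.246725 0.006   ]
[[0.5801 0.2739 0.054 ]
 [0.5869 0.2443 0.054 ]
 [0.5119 0.2541 0.054 ]
 [0.5196 0.2243 0.054 ]] [0.549625 0.24915  0.054   ]
0.07061212714541312 16.36893446017324
bot [0.5312 0.4621 0.08  ]
tin [ 0.5577 -0.463   0.026 ]
scr [ 0.7621 -0.0825  0.015 ]
scr tip [0.7398 0.0654 0.01  ]
```

```bash
cat >> h.py <<'E'
def rot(psi,p,swap=1):
    """option B: camera toward robot. psi heading deg, p forward pitch deg (0=down)"""
    a=np.radians(psi);q=np.radians(p);c=np.array([np.cos(a),np.sin(a),0]);k=np.array([0,0,1.])
    x=-np.cos(q)*c-np.sin(q)*k; z=np.sin(q)*c-np.cos(q)*k
    return np.column_stack([x,np.cross(z,x),z])
def go(grasp,psi,p,off=0,start=None):
    """row from current pose to have grasp point at 'grasp' backed by off along approach"""
    o=manip.get_obs(); Rt=rot(psi,p); tcp=np.array(grasp)+Rt[:,2]*(manip.pinch_z-off)
    R0=R.from_quat(o['ee_rot']).as_matrix()
    t=R0.T@(tcp-o['position']); r=R.from_matrix(R0.T@Rt).as_rotvec()
    print('row',np.round(t,4),np.round(r,4),'tcp',np.round(tcp,4),'deg',round(np.degrees(np.linalg.norm(r)),1),'dist',round(np.linalg.norm(t),3))
def st():
    o=manip.get_obs();Rm=R.from_quat(o['ee_rot']).as_matrix()
    print('t',round(o['clock'],2),'q',np.round(o['joint_pos'],3),'tcp',np.round(o['position'],4),'grasp',np.round(o['position']-Rm[:,2]*manip.pinch_z,4),'x',np.round(Rm[:,0],3),'z',np.round(Rm[:,2],3),'F',np.round(o['ft_force'],1),'g',round(o['grip_width'],3))
E
python3 - <<'E'
from h import *
go([.42,.012,.28],1,0)
E
```

```text
row [-0.3979 -0.4897 -0.03  ] [-1.100e-03 -1.000e-04 -3.162e-01] tcp [0.42   0.012  0.2613] deg 18.1 dist 0.632
```

```bash
R1='x'; python3 -m handwheel '[[[-0.05,-0.06,-0.03,0,0,-0.04,0.085],[-0.09,-0.11,-0.03,0,0,-0.08,0.085],[-0.13,-0.16,-0.03,0,0,-0.11,0.085],[-0.17,-0.21,-0.03,0,0,-0.14,0.085],[-0.21,-0.26,-0.03,0,0,-0.17,0.085],[-0.25,-0.31,-0.03,0,0,-0.20,0.085],[-0.29,-0.36,-0.03,0,0,-0.23,0.085],[-0.33,-0.41,-0.03,0,0,-0.26,0.085]]]'; python3 -c "
from h import *
st();go([.42,.012,.28],1,0)"
```

```text
clock: 1.15
position: [0.3677, 0.1349, 0.2613]
ee_rot: [0.019, 1.0, 0.0, 0.0]
ft_force: [0.8, 1.2, 0.3]
grip_width: 1.0
t 1.15 q [-0.855 -0.247  0.328  1.984  0.08   1.392  0.983] tcp [0.3677 0.1349 0.2613] grasp [0.3677 0.1349 0.28  ] x [-0.999  0.038 -0.   ] z [ 0.     0.001 -1.   ] F [0.8 1.2 0.3] g 1.0
row [-5.700e-02 -1.208e-01 -1.000e-04] [ 0.0007  0.0002 -0.0552] tcp [0.42   0.012  0.2613] deg 3.2 dist 0.134
```

```bash
python3 -c "
from h import *
go([.571,.012,.088],1,0,.15);go([.571,.012,.090],1,40,.11)"
```

```text
row [-0.2078 -0.1152  0.0419] [ 0.0007  0.0002 -0.0552] tcp [0.571  0.012  0.2193] deg 3.2 dist 0.241
row [-0.1492 -0.1184  0.1013] [-0.0186 -0.6978 -0.0532] tcp [0.5123 0.011  0.1599] deg 40.1 dist 0.216
```

```bash
python3 -m handwheel '[[[-0.035,-0.045,0.0,0,0,-0.03,0.085],[-0.075,-0.085,0.01,0,-0.15,-0.05,0.085],[-0.11,-0.118,0.04,-0.01,-0.3,-0.053,0.085],[-0.14,-0.118,0.07,-0.018,-0.5,-0.053,0.085],[-0.149,-0.118,0.10,-0.018,-0.68,-0.053,0.085],[-0.149,-0.118,0.10,-0.018,-0.698,-0.053,0.085]]]'; python3 -c "
from h import *
st();go([.571,.012,.090],1,40,.11);snap('wrist','w1.png');snap('side','s1.png')"
```

```text
clock: 1.9
position: [0.5099, 0.0131, 0.1641]
ee_rot: [-0.009, 0.944, 0.002, 0.329]
ft_force: [-0.4, -0.1, 1.0]
grip_width: 0.996
t 1.9 q [-0.376 -0.301  0.167  2.41   0.436  0.397  1.041] tcp [0.5099 0.0131 0.1641] grasp [0.4983 0.0129 0.1788] x [-0.783 -0.016 -0.621] z [ 0.621  0.009 -0.783] F [-0.4 -0.1  1. ] g 0.996
row [ 0.0007 -0.0021  0.0048] [-0.002  -0.0275  0.002 ] tcp [0.5123 0.011  0.1599] deg 1.6 dist 0.005
```

View pics/w1.png

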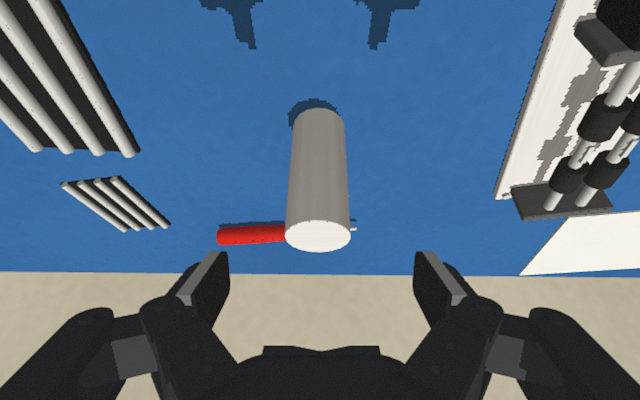

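View pics/s1.png

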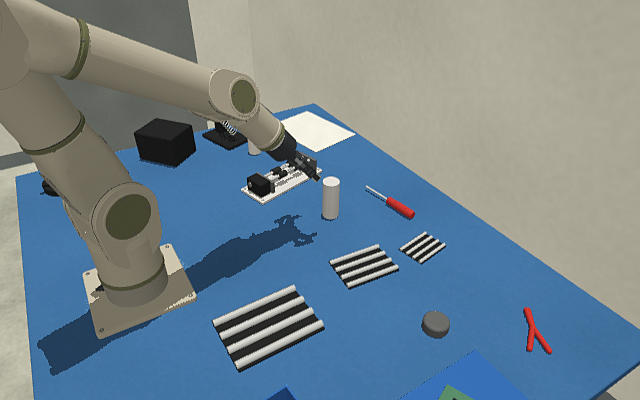

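The wrist view shows the canister's top disc centred at about (318,236), with the fingers either side of it at 228 and 414. The screwdriver is behind it at (250,235).

```bash
python3 -c "
from h import *
print(onz('wrist',318,236,.12), onz('wrist',285,236,.12),onz('wrist',351,236,.12))
go([.571,.012,.088],1,40,0);go([.571,.012,.088],1,37,0)"
```

```text
[0.5745 0.0094 0.12  ] [ 0.575  -0.0155  0.12  ] [0.5741 0.0342 0.12  ]
row [0.0007 0.0008 0.117 ] [-0.0057 -0.0283 -0.0019] tcp [0.583  0.0122 0.0737] deg 1.7 dist 0.117
row [0.0017 0.0008 0.117 ] [-0.0056  0.0241 -0.0021] tcp [0.5823 0.0122 0.0731] deg 1.4 dist 0.117
```

```bash
python3 -m handwheel '[[[0.001,-0.001,0.03,0,0,0,0.085],[0.001,-0.001,0.07,0,0,0,0.085],[0.001,-0.001,0.10,0,0,0,0.085],[0.001,-0.001,0.117,0,0,0,0.085],[0.001,-0.001,0.117,0,0,0,0.085]]]'; python3 -c "
from h import *
st();snap('wrist','w2.png')"
```

```text
clock: 2.62
position: [0.5841, 0.0133, 0.074]
ee_rot: [-0.009, 0.944, 0.001, 0.329]
ft_force: [-0.3, -0.1, 0.7]
grip_width: 0.999
t 2.62 q [-0.343  0.08   0.197  2.326  0.782  0.102  0.682] tcp [0.5841 0.0133 0.074 ] grasp [0.5725 0.0132 0.0886] x [-0.784 -0.016 -0.621] z [ 0.621  0.007 -0.784] F [-0.3 -0.1  0.7] g 0.999
```

View pics/w2.png

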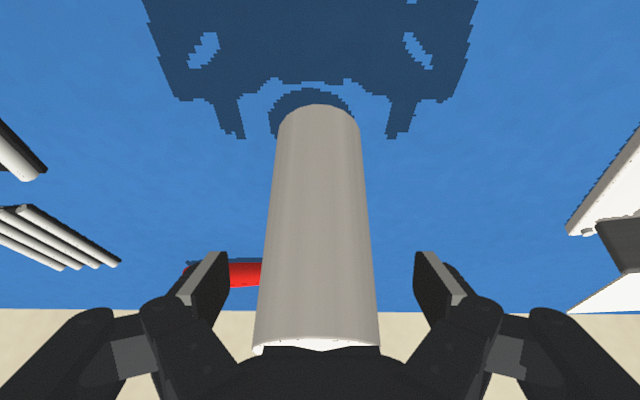

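The canister lies between the pads, about 3 mm toward −y. I'll recentre, then close.

```bash
python3 -m handwheel '[[[0,-0.003,0,0,0,0,0.085],[0,-0.003,0,0,0,0,0.03],[0,-0.003,0,0,0,0,0.03],[0,-0.003,0,0,0,0,0.03],[0,-0.003,0,0,0,0,0.03],[0,-0.003,0,0,0,0,0.03]]]' 40; python3 -c "
from h import *
st()"
```

```text
clock: 3.42
position: [0.5844, 0.0103, 0.0754]
ee_rot: [-0.008, 0.944, 0.002, 0.33]
ft_force: [-3.0, 1.3, 6.3]
grip_width: 0.575
t 3.42 q [-0.318  0.077  0.18   2.327  0.754  0.097  0.716] tcp [0.5844 0.0103 0.0754] grasp [0.5727 0.0101 0.09  ] x [-0.782 -0.014 -0.623] z [ 0.623  0.009 -0.782] F [-3.   1.3  6.3] g 0.575
```

```bash
python3 -m handwheel '[[[-0.02,0,-0.025,0,0,0,0.03],[-0.05,0,-0.06,0,0,0,0.03],[-0.075,0,-0.094,0,0,0,0.03],[-0.075,0,-0.094,0,0,0,0.03]]]' 40; python3 -c "
from h import *
st()
c=np.array([.526,-.222]);h=np.radians(-4.2);g=c+.03*np.array([np.cos(h),np.sin(h)]);print(g)
go([*g,.2],-4.2,-10);go([*g,.2],-4.2,-51.4)"
```

```text
clock: 3.92
position: [0.5854, 0.0102, 0.1986]
ee_rot: [-0.008, 0.943, 0.002, 0.332]
ft_force: [0.2, 0.0, -3.0]
grip_width: 0.576
t 3.92 q [-0.093 -0.134 -0.046  2.209  0.189  0.4    1.297] tcp [0.5854 0.0102 0.1986] grasp [0.5737 0.01   0.2131] x [-0.78  -0.013 -0.626] z [ 0.626  0.009 -0.78 ] F [ 0.2  0.  -3. ] g 0.576
[ 0.55591943 -0.22419715]
row [ 0.0392 -0.2336 -0.0093] [0.0215 0.8505 0.0891] tcp [ 0.5527 -0.224   0.1816] deg 49.0 dist 0.237
row [ 0.0438 -0.2326 -0.0217] [-0.0122  1.5725  0.098 ] tcp [ 0.5413 -0.2231  0.1883] deg 90.3 dist 0.238
```

```bash
python3 -m handwheel '[[[0,-0.03,-0.01,0,0.15,0.01,0.03],[0.01,-0.06,-0.01,0,0.32,0.03,0.03],[0.02,-0.1,-0.01,0,0.48,0.05,0.03],[0.03,-0.14,-0.01,0.0,0.64,0.07,0.03],[0.036,-0.18,-0.01,0,0.8,0.08,0.03],[0.04,-0.21,-0.015,0,0.95,0.09,0.03],[0.042,-0.232,-0.02,0,1.1,0.095,0.03],[0.044,-0.233,-0.022,0,1.25,0.098,0.03]]]' 40; python3 -c "
from h import *
st()
g=[.556,-.2242]
go([*g,.15],-4.2,-51.4);snap('side','s2.png')"
```

```text
clock: 4.92
position: [0.5388, -0.2259, 0.1837]
ee_rot: [0.038, 0.957, 0.011, -0.289]
ft_force: [0.2, 0.6, -2.4]
grip_width: 0.574
t 4.92 q [ 0.089  0.725  0.297  1.14  -0.036  1.867  1.863] tcp [ 0.5388 -0.2259  0.1837] grasp [ 0.5491 -0.2267  0.1993] x [-0.83   0.066  0.554] z [-0.552  0.043 -0.833] F [ 0.2  0.6 -2.4] g 0.574
row [-0.0271  0.003   0.0365] [ 0.003   0.3105 -0.0049] tcp [ 0.5414 -0.2231  0.1383] deg 17.8 dist 0.046
```

View pics/s2.png

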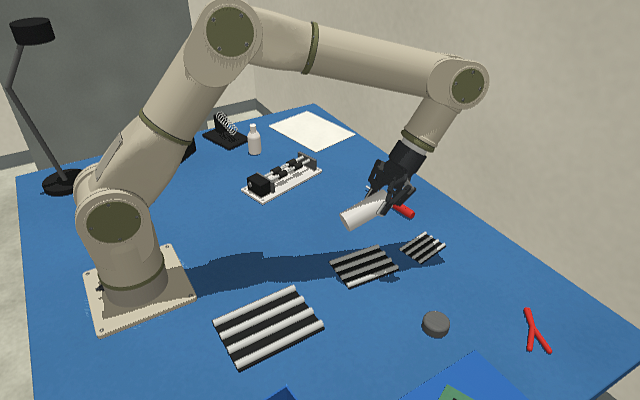

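The side view shows the canister held, tilted about 70° with its foot toward the robot, over the middle rest. I'll continue tilting and lowering it.

```bash
python3 -m handwheel '[[[-0.008,0.003,0.01,0,0.12,-0.003,0.03],[-0.018,0.003,0.025,0,0.22,-0.005,0.03],[-0.027,0.003,0.037,0,0.31,-0.005,0.03],[-0.027,0.003,0.037,0.0,0.31,-0.005,0.03]]]' 40; python3 -c "
from h import *
st()
g=[.556,-.2242]
go([*g,.06],-4.2,-51.4);snap('wrist','w3.png')"
```

```text
clock: 5.48
position: [0.53, -0.2209, 0.1294]
ee_rot: [0.032, 0.905, 0.007, -0.423]
ft_force: [-0.6, -0.4, -3.7]
grip_width: 0.573
t 5.47 q [ 0.034  0.986  0.412  0.99  -0.065  2.054  1.92 ] tcp [ 0.53   -0.2209  0.1294] grasp [ 0.5443 -0.2217  0.1414] x [-0.64   0.053  0.767] z [-0.766  0.04  -0.642] F [-0.6 -0.4 -3.7] g 0.573
row [-0.0696 -0.0003  0.0432] [-0.016   0.0234 -0.0058] tcp [ 0.5414 -0.2231  0.0483] deg 1.7 dist 0.082
```

View pics/w3.png

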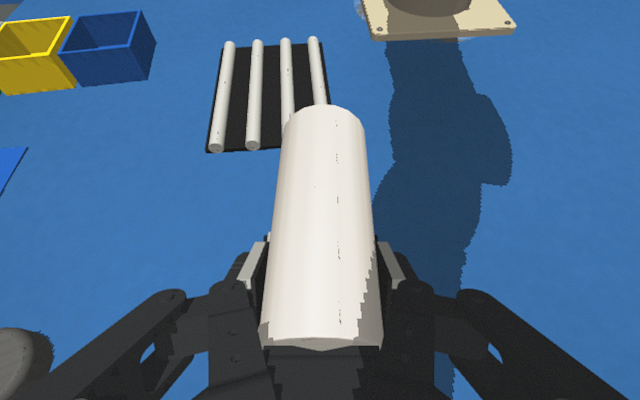

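```bash
python3 -m handwheel '[[[-0.015,0,0.01,0,0,-0.003,0.03],[-0.04,0,0.025,0,0.01,-0.005,0.03],[-0.065,0,0.04,0,0.02,-0.005,0.03],[-0.07,0,0.043,-0.01,0.024,-0.005,0.03],[-0.07,0,0.043,-0.01,0.024,-0.005,0.03]]]' 40; python3 -c "
from h import *
st()
g=[.556,-.2242]
go([*g,.033],-4.2,-51.4);snap('side','s3.png');im=snap('top','t3.png')
cv2.imwrite('pics/t3c.png',cv2.resize(im[130:250,350:470],None,fx=5,fy=5,interpolation=cv2.INTER_CUBIC))
im=cv2.imread('pics/s3.png');cv2.imwrite('pics/s3c.png',cv2.resize(im[160:300,290:450],None,fx=4,fy=4,interpolation=cv2.INTER_CUBIC))"
```

```text
clock: 6.15
position: [0.5445, -0.2202, 0.0522]
ee_rot: [0.029, 0.902, 0.019, -0.43]
ft_force: [0.2, -0.4, -2.9]
grip_width: 0.573
t 6.15 q [ 0.064  1.113  0.376  0.925 -0.1    2.009  1.901] tcp [ 0.5445 -0.2202  0.0522] grasp [ 0.559  -0.2213  0.064 ] x [-0.629  0.036  0.776] z [-0.774  0.059 -0.63 ] F [ 0.2 -0.4 -2.9] g 0.573
row [-0.0221 -0.0034  0.0217] [0.0019 0.0081 0.01  ] tcp [ 0.5414 -0.2231  0.0213] deg 0.7 dist 0.031
```

View pics/s3c.png

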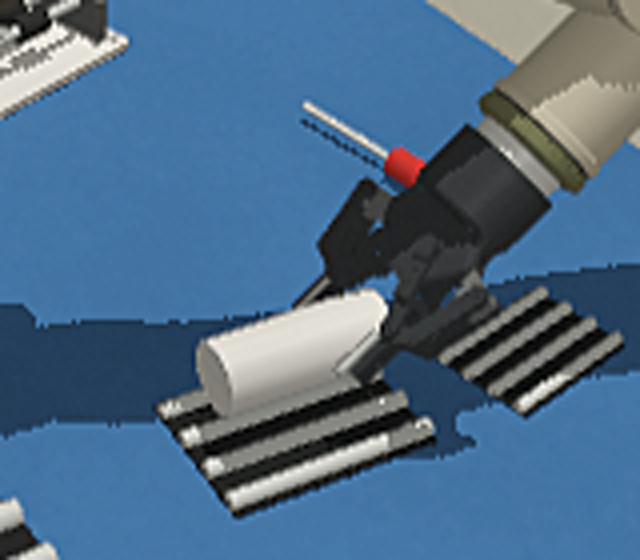

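View pics/t3c.png

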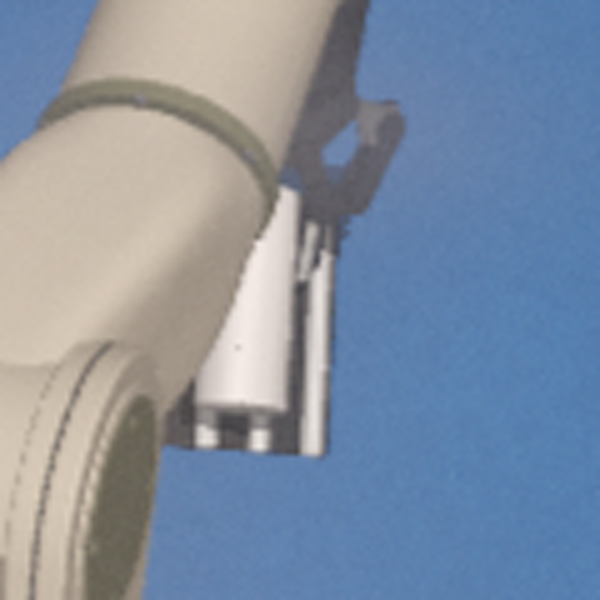

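```bash
python3 -m handwheel '[[[-0.007,-0.001,0.006,0,0,0.003,0.03],[-0.013,-0.003,0.013,0,0.008,0.005,0.03],[-0.019,-0.0035,0.018,0,0.008,0.01,0.03],[-0.019,-0.0035,0.018,0,0.008,0.01,0.03]]]' 40; python3 -c "
from h import *
st()
g=[.556,-.2242]
go([*g,.033],-4.2,-51.4);go([*g,.031],-4.2,-51.4)"
```

```text
clock: 6.75
position: [0.542, -0.223, 0.0253]
ee_rot: [0.033, 0.9, 0.016, -0.434]
ft_force: [-0.6, -0.3, -2.5]
grip_width: 0.579
t 6.75 q [ 0.069  1.15   0.374  0.922 -0.104  1.985  1.89 ] tcp [ 0.542  -0.223   0.0253] grasp [ 0.5566 -0.2241  0.037 ] x [-0.621  0.046  0.783] z [-0.78   0.058 -0.623] F [-0.6 -0.3 -2.5] g 0.579
row [-0.0027 -0.0002  0.003 ] [ 0.0011 -0.0016 -0.0002] tcp [ 0.5414 -0.2231  0.0213] deg 0.1 dist 0.004
row [-0.0043 -0.0002  0.0042] [ 0.0011 -0.0016 -0.0002] tcp [ 0.5414 -0.2231  0.0193] deg 0.1 dist 0.006
```

```bash
python3 -m handwheel '[[[-0.0015,0,0.0015,0,0,0,0.03],[-0.003,0,0.003,0,0,0,0.03],[-0.003,0,0.003,0,0,0,0.03]]]' 40; python3 -c "
from h import *
st()
go([.556,-.2242,.031],-4.2,-51.4)"
```

```text
clock: 7.12
position: [0.5425, -0.223, 0.0241]
ee_rot: [0.033, 0.901, 0.016, -0.433]
ft_force: [1.8, 0.4, 9.3]
grip_width: 0.574
t 7.12 q [ 0.069  1.15   0.374  0.922 -0.104  1.982  1.889] tcp [ 0.5425 -0.223   0.0241] grasp [ 0.557  -0.2241  0.0357] x [-0.622  0.046  0.781] z [-0.779  0.058 -0.624] F [1.8 0.4 9.3] g 0.574
row [-0.0031 -0.0002  0.0038] [ 0.0004  0.0002 -0.0004] tcp [ 0.5414 -0.2231  0.0193] deg 0.0 dist 0.005
```

Contact: the wrist now reads about 12 N upward. I'll look before releasing.

```bash
python3 -c "
from h import *
im=snap('side','s4.png');cv2.imwrite('pics/s4c.png',cv2.resize(im[180:300,310:440],None,fx=5,fy=5,interpolation=cv2.INTER_CUBIC))"
```

```text
(no output)
```

View pics/s4c.png

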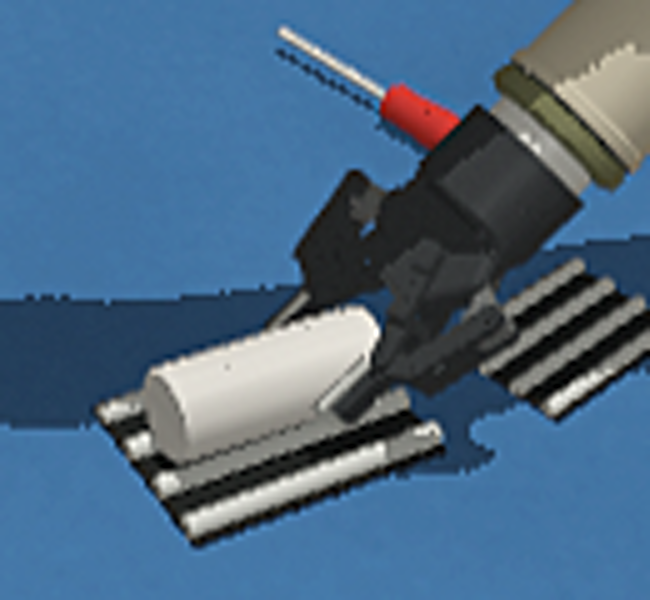

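The canister lies in the middle groove, its foot end at about (165,415) in the crop. Releasing now.

```bash
python3 -m handwheel '[[[0,0,0,0,0,0,0.06],[0,0,0,0,0,0,0.07],[0,0,0,0,0,0,0.085],[0,0,0,0,0,0,0.085],[0,0,0,0,0,0,0.085]]]'; python3 -c "
from h import *
st();snap('wrist','w5.png')"
```

```text
clock: 7.8
position: [0.542, -0.2229, 0.0219]
ee_rot: [0.033, 0.9, 0.016, -0.433]
ft_force: [1.0, -0.6, 0.3]
grip_width: 0.993
t 7.8 q [ 0.069  1.152  0.373  0.923 -0.105  1.98   1.889] tcp [ 0.542  -0.2229  0.0219] grasp [ 0.5566 -0.224   0.0335] x [-0.622  0.046  0.782] z [-0.78   0.058 -0.624] F [ 1.  -0.6  0.3] g 0.993
```

View pics/w5.png

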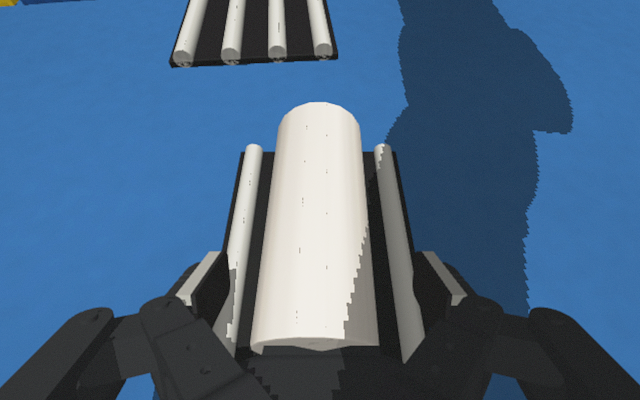

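It is lying in the middle groove and the fingers are clear of it. I'll back off along the tool.

```bash
python3 -m handwheel '[[[0,0,-0.03,0,0,0,0.085],[0,0,-0.07,0,0,0,0.085],[0,0,-0.11,0,0,0,0.085],[0,0,-0.14,0,0,0,0.085],[0,0,-0.14,0,0,0,0.085]]]'; python3 -c "
from h import *
st();go([.526,-.222,.2],-4.2,0)"
```

```text
clock: 8.48
position: [0.6769, -0.2161, 0.1647]
ee_rot: [0.005, 0.959, -0.055, -0.279]
ft_force: [0.1, -1.8, -3.1]
grip_width: 0.995
t 8.47 q [ 0.173  1.05  -0.059  0.579  0.253  2.056  1.745] tcp [ 0.6769 -0.2161  0.1647] grasp [ 0.6869 -0.2142  0.1804] x [-0.845  0.041  0.534] z [-0.535 -0.103 -0.839] F [ 0.1 -1.8 -3.1] g 0.995
row [ 0.136  -0.0045  0.0674] [-0.1329 -0.5608  0.0606] tcp [ 0.526  -0.222   0.1813] deg 33.2 dist 0.152
```

```bash
python3 -m handwheel '[[[0.03,0,0.0,-0.04,-0.14,0.02,0.085],[0.07,0,0.02,-0.08,-0.3,0.03,0.085],[0.11,-0.002,0.04,-0.12,-0.45,0.05,0.085],[0.136,-0.004,0.067,-0.133,-0.56,0.06,0.085],[0.136,-0.004,0.067,-0.133,-0.56,0.06,0.085]]]'; python3 -c "
from h import *
st();go([.526,-.222,.15],-4.2,0);snap('wrist','w6.png')"
```

```text
clock: 9.1
position: [0.5299, -0.2123, 0.1887]
ee_rot: [0.028, 0.999, 0.009, 0.012]
ft_force: [0.1, 0.4, 1.0]
grip_width: 0.992
t 9.1 q [ 0.499  0.239 -0.212  1.673  0.027  1.216  1.798] tcp [ 0.5299 -0.2123  0.1887] grasp [ 0.5294 -0.2126  0.2074] x [-0.998  0.057 -0.024] z [ 0.025  0.018 -1.   ] F [0.1 0.4 1. ] g 0.992
row [ 0.0047 -0.011   0.0571] [0.0195 0.0241 0.0167] tcp [ 0.526  -0.222   0.1313] deg 2.0 dist 0.058
```

View pics/w6.png

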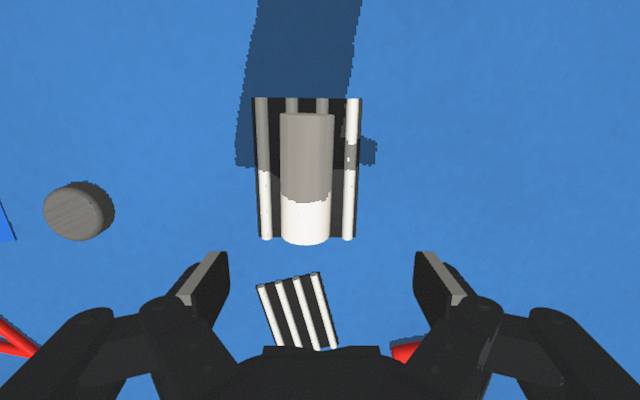

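```bash
python3 -c "
from h import *
a=onz('wrist',306.5,113,.058);b=onz('wrist',306,243,.056);print(a,b,(a+b)/2,np.linalg.norm(a-b),np.degrees(np.arctan2(b[1]-a[1],b[0]-a[0])))
a=onz('wrist',256.5,98,.005);b=onz('wrist',361,98,.005);print(a,b)
im=cv2.imread('pics/w6.png');cv2.imwrite('pics/w6c.png',cv2.resize(im[85:255,230:385],None,fx=3.4,fy=3.4,interpolation=cv2.INTER_CUBIC))"
```

```text
[ 0.4631 -0.2185  0.058 ] [ 0.583  -0.2276  0.056 ] [ 0.52305 -0.22305  0.057  ] 0.1202614651498974 -4.340232835927346
[ 0.4483 -0.2678  0.005 ] [ 0.4542 -0.1653  0.005 ]
```

View pics/w6c.png

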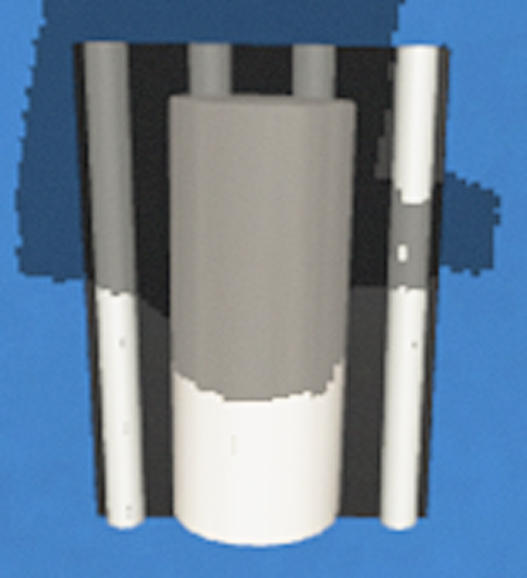

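The canister lies in the middle groove, measured 120 mm long, with its centre at (0.523, −0.223), yaw −4.3°. I'll regrip it across its middle.

```bash
python3 -c "
from h import *
go([.523,-.2231,.10],-4.3,0);go([.523,-.2231,.038],-4.3,0)"
```

```text
row [ 0.0067 -0.0127  0.1064] [0.0198 0.0246 0.0166] tcp [ 0.523  -0.2231  0.0813] deg 2.0 dist 0.107
row [ 0.0082 -0.014   0.1683] [0.0198 0.0246 0.0166] tcp [ 0.523  -0.2231  0.0193] deg 2.0 dist 0.169
```

```bash
python3 -m handwheel '[[[0.005,-0.01,0.03,0.02,0.025,0.017,0.085],[0.007,-0.013,0.07,0.02,0.025,0.017,0.085],[0.007,-0.013,0.1,0.02,0.025,0.017,0.085],[0.007,-0.013,0.106,0.02,0.025,0.017,0.085],[0.007,-0.013,0.106,0.02,0.025,0.017,0.085]]]'; python3 -c "
from h import *
st();go([.523,-.2231,.038],-4.3,0);snap('wrist','w7.png')"
```

```text
clock: 9.78
position: [0.5284, -0.2211, 0.0821]
ee_rot: [0.035, 0.999, 0.001, -0.002]
ft_force: [-0.4, 0.5, 0.3]
grip_width: 0.998
t 9.78 q [ 0.484  0.36  -0.2    1.757  0.081  1.037  1.756] tcp [ 0.5284 -0.2211  0.0821] grasp [ 0.5285 -0.2211  0.1008] x [-0.998  0.069  0.004] z [-0.004  0.001 -1.   ] F [-0.4  0.5  0.3] g 0.998
row [ 0.005  -0.0024  0.0628] [ 0.0009 -0.0044  0.0059] tcp [ 0.523  -0.2231  0.0193] deg 0.4 dist 0.063
```

View pics/w7.png

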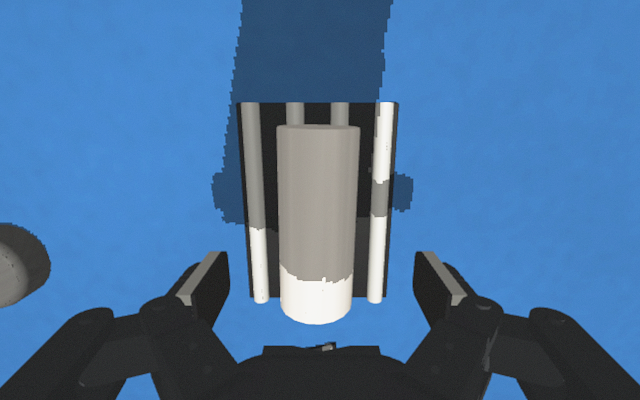

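```bash
python3 -c "
from h import *
a=onz('wrist',318,126,.058);b=onz('wrist',316.5,324,.056);print(a,b,(a+b)/2,np.linalg.norm(a-b),np.degrees(np.arctan2(b[1]-a[1],b[0]-a[0])))
st();go([.523,-.2231,.038],-4.3,0)"
```

```text
[ 0.4663 -0.2186  0.058 ] [ 0.5893 -0.2283  0.056 ] [ 0.5278  -0.22345  0.057  ] 0.12339809560929219 -4.509115435579891
t 9.82 q [ 0.484  0.359 -0.2    1.757  0.081  1.037  1.756] tcp [ 0.5288 -0.2213  0.0828] grasp [ 0.5289 -0.2213  0.1015] x [-0.998  0.069  0.003] z [-0.003  0.001 -1.   ] F [-0.5  1.1 -0. ] g 0.991
row [ 0.0055 -0.0022  0.0635] [ 0.0005 -0.003   0.0058] tcp [ 0.523  -0.2231  0.0193] deg 0.4 dist 0.064
```

```bash
python3 -m handwheel '[[[0.002,-0.002,0.02,0,-0.003,0.005,0.085],[0.003,-0.002,0.04,0,-0.003,0.005,0.085],[0.004,-0.002,0.055,0,-0.003,0.005,0.085],[0.004,-0.002,0.063,0,-0.003,0.005,0.085],[0.004,-0.002,0.063,0,-0.003,0.005,0.085]]]'; python3 -c "
from h import *
st();snap('wrist','w8.png')"
```

```text
clock: 10.45
position: [0.5238, -0.2228, 0.0191]
ee_rot: [0.037, 0.999, 0.0, -0.0]
ft_force: [-0.5, 0.2, -0.0]
grip_width: 0.991
t 10.45 q [ 0.482  0.433 -0.192  1.81   0.1    0.909  1.742] tcp [ 0.5238 -0.2228  0.0191] grasp [ 0.5238 -0.2229  0.0378] x [-0.997  0.074  0.001] z [-0.001  0.001 -1.   ] F [-0.5  0.2 -0. ] g 0.991
```

View pics/w8.png

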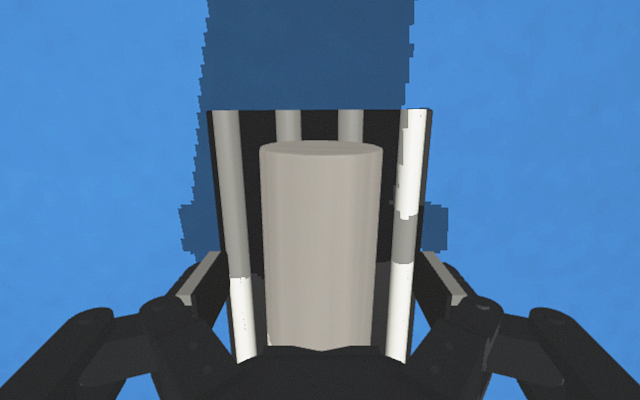

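The canister is centred between the pads (321 against the fingers' midpoint of 321). Closing.

```bash
python3 -m handwheel '[[[0,0,0,0,0,0,0.03],[0,0,0,0,0,0,0.03],[0,0,0,0,0,0,0.03],[0,0,0,0,0,0,0.03],[0,0,0,0,0,0,0.03],[0,0,0,0,0,0,0.03]]]' 40;  python3 -c "
from h import *
st()"
```

```text
clock: 11.25
position: [0.5241, -0.223, 0.0198]
ee_rot: [0.037, 0.999, 0.0, 0.0]
ft_force: [-1.9, 0.3, 5.9]
grip_width: 0.572
t 11.25 q [ 0.482  0.432 -0.192  1.81   0.101  0.91   1.743] tcp [ 0.5241 -0.223   0.0198] grasp [ 0.5241 -0.223   0.0385] x [-0.997  0.074 -0.   ] z [ 0.  0. -1.] F [-1.9  0.3  5.9] g 0.572
```

```bash
python3 -m handwheel '[[[0,0,-0.015,0,0,0,0.03],[0,0,-0.05,0,0,0,0.03],[0,0,-0.1,0,0,0,0.03],[0,0,-0.15,0,0,0,0.03],[0,0,-0.18,0,0,0,0.03],[0,0,-0.18,0,0,0,0.03]]]' 40;  python3 -c "
from h import *
st();go([.5496,.2492,.21],15.2,0);snap('wrist','w9.png')"
```

```text
clock: 12.0
position: [0.525, -0.2234, 0.2021]
ee_rot: [0.037, 0.999, -0.0, 0.002]
ft_force: [0.2, 0.1, -2.2]
grip_width: 0.572
t 12.0 q [ 0.497  0.237 -0.204  1.645  0.05   1.26   1.78 ] tcp [ 0.525  -0.2234  0.2021] grasp [ 0.5249 -0.2233  0.2208] x [-0.997  0.075 -0.004] z [ 0.004 -0.001 -1.   ] F [ 0.2  0.1 -2.2] g 0.572
row [0.0107 0.4731 0.0104] [-0.0013  0.0038 -0.3399] tcp [0.5496 0.2492 0.1913] deg 19.5 dist 0.473
```

View pics/w9.png

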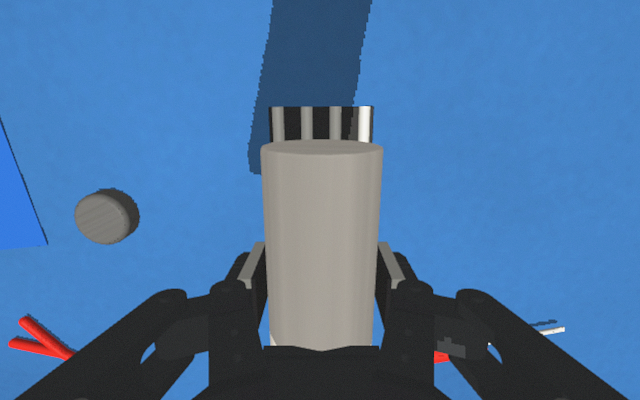

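```bash
python3 -c "
from h import *
im=cv2.imread('pics/w9.png');cv2.imwrite('pics/w9c.png',cv2.resize(im[125:175,250:395],None,fx=5,fy=5,interpolation=cv2.INTER_CUBIC))
o=manip.get_obs();Rm=R.from_quat(o['ee_rot']).as_matrix()
for v,dz in((156,.0195),(140,-.0305)):
    p=onz('wrist',322,v,o['position'][2]+.0187+dz,o);print(Rm.T@(p-o['position']))"
```

```text
[ 0.05626597  0.00026074 -0.03824092]
[0.05661699 0.00042145 0.01175889]
```

View pics/w9c.png

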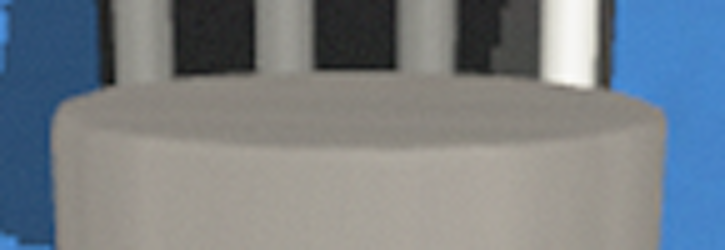

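The near-end rims at v≈155 (top) and v≈139 (bottom) put the end 56 mm from the grasp. So the canister is level and gripped within 4 mm of its middle. Carrying it to above the rotary.

```bash
python3 -m handwheel '[[[0,0.04,0.0,0,0,-0.03,0.03],[0,0.09,0.0,0,0,-0.07,0.03],[0,0.15,0.0,0,0,-0.12,0.03],[0.003,0.21,0,0,0,-0.17,0.03],[0.006,0.27,0,0,0,-0.22,0.03],[0.01,0.33,0,0,0,-0.26,0.03],[0.01,0.38,0,0,0,-0.3,0.03],[0.01,0.42,0,0,0,-0.33,0.03]]]' 40;  python3 -c "
from h import *
st();go([.5496,.2492,.21],15.2,0)"
```

```text
clock: 13.05
position: [0.5439, 0.1986, 0.1975]
ee_rot: [-0.129, 0.992, 0.001, -0.002]
ft_force: [0.1, -0.4, -2.8]
grip_width: 0.573
t 13.05 q [-0.002  0.298 -0.512  1.609  0.149  1.277  1.29 ] tcp [0.5439 0.1986 0.1975] grasp [0.5439 0.1986 0.2162] x [-0.967 -0.255  0.003] z [-0.004  0.001 -1.   ] F [ 0.1 -0.4 -2.8] g 0.573
row [-0.0185  0.0474  0.0062] [ 0.0015 -0.0033 -0.007 ] tcp [0.5496 0.2492 0.1913] deg 0.4 dist 0.051
```

```bash
python3 -c "
from h import *
snap('wrist','w10.png');print(manip.get_obs()['position'])"
```

```text
[0.54283497 0.20452107 0.197555  ]
```

View pics/w10.png

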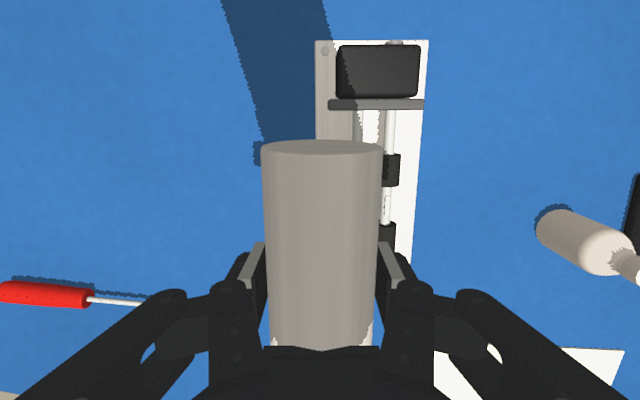

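```bash
python3 -c "
from h import *
im=cv2.imread('pics/w10.png');cv2.imwrite('pics/w10c.png',cv2.resize(im[30:260,300:440],None,fx=2.6*2*.95/2*1,fy=2.6*.95,interpolation=cv2.INTER_CUBIC) if 0 else cv2.resize(im[30:260,300:440],None,fx=2.6,fy=2.6,interpolation=cv2.INTER_CUBIC))"
```

```text
(no output)
```

View pics/w10c.png

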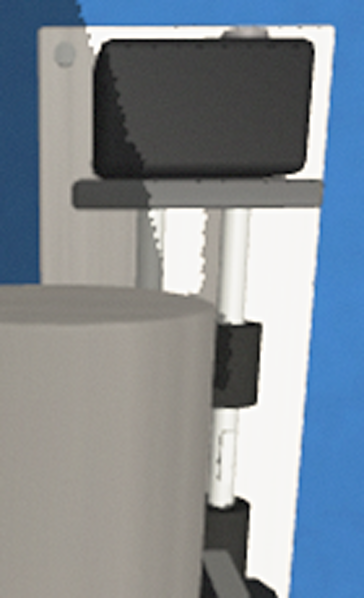

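```bash
python3 -c "
from h import *
o=manip.get_obs();print(o['position'],o['clock'])
P=lambda x,y,z:onz('wrist',300+x/2.6,30+y/2.6,z,o)
a=P(238,210,.043);b=P(222,505,.043);print(a,b,np.degrees(np.arctan2(b[1]-a[1],b[0]-a[0])))
th=np.radians(15.2);c=np.array([np.cos(th),np.sin(th)]);n=np.array([-c[1],c[0]]);O=np.array([.5496,.2492])
for nm,p in(('a',a),('b',b),('rightshaft',P(150,215,.043)),('wheel near edges',P(238,322,.054)),('wheel far edge',P(236,407,.054)),('plate edge R top',P(333,27,.006)),('plate edge R bot',P(290,560,.006)),('plate L top',P(39,27,.006)),('bracket in face',P(200,207,.052)),('far wheel near edge',P(230,497,.054)),('bottle',onz('wrist',555,222,0,o))):
    d=p[:2]-O;print(nm,np.round(p,4),'local',np.round(d@c,4),np.round(d@n,4))"
```

```text
[0.54283497 0.20452107 0.197555  ] 13.1
[0.4589 0.2496 0.043 ] [0.5655 0.2793 0.043 ] 15.568455421325721
a [0.4589 0.2496 0.043 ] local -0.0874 0.0242
b [0.5655 0.2793 0.043 ] local 0.0232 0.0249
rightshaft [0.4686 0.2202 0.043 ] local -0.0858 -0.0067
wheel near edges [0.4954 0.2594 0.054 ] local -0.0496 0.0241
wheel far edge [0.5248 0.2687 0.054 ] local -0.0188 0.0253
plate edge R top [0.3853 0.2706 0.006 ] local -0.1529 0.0637
plate edge R bot [0.5939 0.3288 0.006 ] local 0.0636 0.0652
plate L top [0.4142 0.1647 0.006 ] local -0.1528 -0.046
bracket in face [0.4618 0.2348 0.052 ] local -0.0885 0.0091
far wheel near edge [0.5583 0.2777 0.054 ] local 0.0159 0.0252
bottle [0.5247 0.4824 0.    ] local 0.0371 0.2316
```

```bash
python3 -m handwheel '[[[0,0,0,0,0,0,0.03],[0,0,0,0,0,0,0.03]]]' 40; python3 -c "
from h import *
st();im=snap('wrist','w11.png');cv2.imwrite('pics/w11c.png',cv2.resize(im[30:260,300:440],None,fx=2.6,fy=2.6,interpolation=cv2.INTER_CUBIC))"
```

```text
clock: 13.35
position: [0.5449, 0.195, 0.1982]
ee_rot: [-0.127, 0.992, -0.0, -0.001]
ft_force: [1.1, 0.0, -2.4]
grip_width: 0.571
t 13.35 q [ 0.002  0.296 -0.509  1.609  0.148  1.278  1.292] tcp [0.5449 0.195  0.1982] grasp [0.545  0.195  0.2169] x [-0.968 -0.251  0.002] z [-0.002 -0.    -1.   ] F [ 1.1  0.  -2.4] g 0.571
```

View pics/w11c.png

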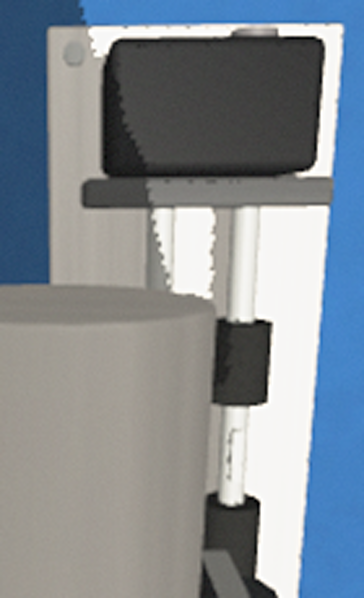

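```bash
python3 -c "
from h import *
o=manip.get_obs();print(o['position'],o['clock'])
P=lambda x,y,z:onz('wrist',300+x/2.6,30+y/2.6,z,o)
a=P(245.5,210,.043);b=P(232,503,.043);print(a,b,np.degrees(np.arctan2(b[1]-a[1],b[0]-a[0])))
th=np.radians(15.2);c=np.array([np.cos(th),np.sin(th)]);n=np.array([-c[1],c[0]]);O=np.array([.5496,.2492])
for nm,p in(('a',a),('b',b),('wheel near edges',P(248,320,.054)),('wheel far edge',P(245,405,.054)),('wheel R side',P(269,403,.042)),('plate edge R top',P(342,27,.006)),('plate edge R bot',P(300,580,.006)),('plate L top',P(47,27,.006)),('far wheel near edge',P(238,495,.054))):
    d=p[:2]-O;print(nm,np.round(p,4),'local',np.round(d@c,4),np.round(d@n,4))"
```

```text
[0.54506238 0.19488783 0.19855511] 13.4
[0.4612 0.2429 0.043 ] [0.5673 0.2725 0.043 ] 15.588150377648724
a [0.4612 0.2429 0.043 ] local -0.087 0.0171
b [0.5673 0.2725 0.043 ] local 0.0232 0.0178
wheel near edges [0.497  0.2531 0.054 ] local -0.0497 0.0176
wheel far edge [0.5266 0.2618 0.054 ] local -0.0189 0.0182
wheel R side [0.5257 0.2739 0.042 ] local -0.0166 0.0301
plate edge R top [0.3877 0.2653 0.006 ] local -0.152 0.058
plate edge R bot [0.6063 0.3256 0.006 ] local 0.0747 0.0589
plate L top [0.4154 0.1586 0.006 ] local -0.1533 -0.0522
far wheel near edge [0.5603 0.2702 0.054 ] local 0.0158 0.0175
```

Re-measured in the settled pose, the left roller lies 2–3 mm farther in +y than the top view gave, at yaw 15.5°. The wrist camera sees the held canister and the roller together, so I'll weight it more.

```bash
python3 -c "
from h import *
go([.5456,.2506,.13],15.5,0)"
```

```text
row [-0.0147  0.0538  0.0872] [ 0.0003 -0.002  -0.0171] tcp [0.5456 0.2506 0.1113] deg 1.0 dist 0.104
```

```bash
python3 -m handwheel '[[[-0.005,0.02,0.0,0,0,-0.005,0.03],[-0.01,0.04,0.01,0,0,-0.015,0.03],[-0.0147,0.0538,0.035,0,-0.002,-0.017,0.03],[-0.0147,0.0538,0.06,0,-0.002,-0.017,0.03],[-0.0147,0.0538,0.08,0,-0.002,-0.017,0.03],[-0.0147,0.0538,0.087,0,-0.002,-0.017,0.03],[-0.0147,0.0538,0.087,0,-0.002,-0.017,0.03]]]' 40; python3 -c "
from h import *
st();go([.5456,.2506,.09],15.5,0);im=snap('side','s12.png');cv2.imwrite('pics/s12c.png',cv2.resize(im[110:230,220:360],None,fx=5,fy=5,interpolation=cv2.INTER_CUBIC));snap('wrist','w12.png')"
```

```text
clock: 14.28
position: [0.5457, 0.2525, 0.1124]
ee_rot: [-0.136, 0.991, 0.001, 0.001]
ft_force: [0.9, -0.1, -1.0]
grip_width: 0.568
t 14.28 q [-0.095  0.421 -0.517  1.646  0.225  1.132  1.173] tcp [0.5457 0.2525 0.1124] grasp [0.5457 0.2524 0.1311] x [-0.963 -0.269 -0.001] z [ 0.001  0.001 -1.   ] F [ 0.9 -0.1 -1. ] g 0.568
row [ 0.0007 -0.0018  0.0411] [0.0011 0.0013 0.0018] tcp [0.5456 0.2506 0.0713] deg 0.1 dist 0.041
```

View pics/s12c.png

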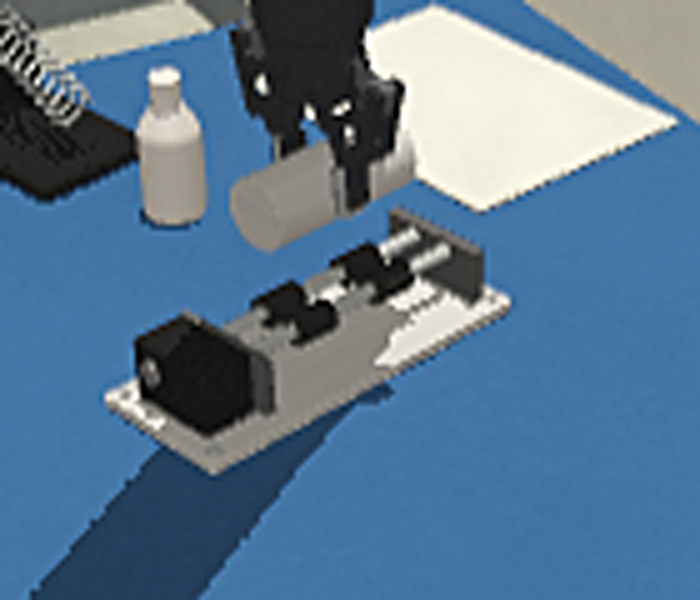

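View pics/w12.png

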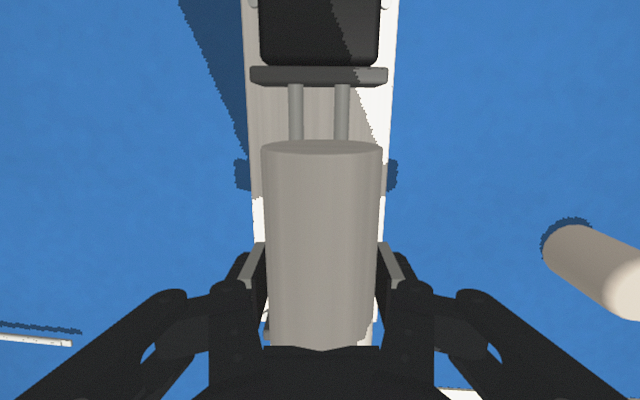

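```bash
python3 -c "
from h import *
im=cv2.imread('pics/w12.png');cv2.imwrite('pics/w12c.png',cv2.resize(im[55:165,240:400],None,fx=5,fy=5,interpolation=cv2.INTER_CUBIC))"
```

```text
(no output)
```

View pics/w12c.png

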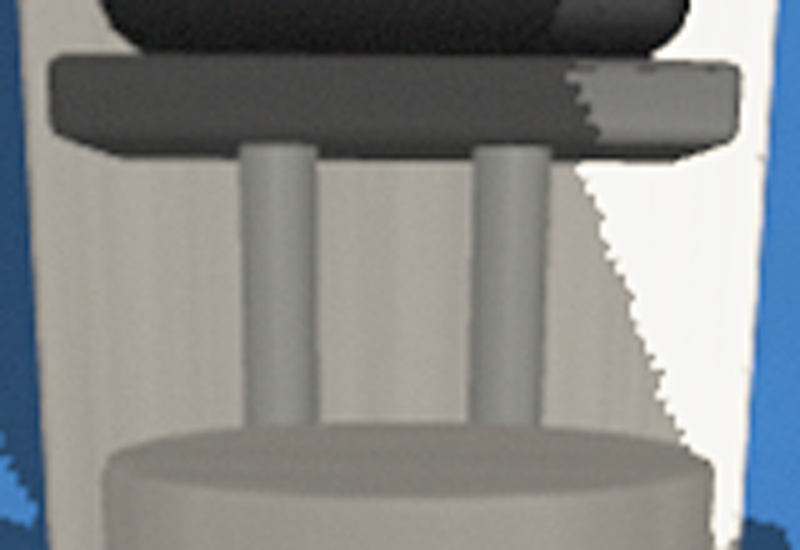

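```bash
python3 -c "
from h import *
o=manip.get_obs();Rm=R.from_quat(o['ee_rot']).as_matrix();print(o['position'])
T=lambda u,v,z:Rm.T@(onz('wrist',u,v,z,o)-o['position'])
print('mid',T(318.95,87,.042),T(318.75,138,.042),'spacing',(T(342.2,87,.042)-T(295.7,87,.042))[1])
print('bracket',T(319,83.6,.052))
zc=o['position'][2]+.0187-.0055
print('can near end',T(321.6,147,zc),'top rim',T(321.6,153.6,zc+.025),'bot rim',T(321.6,139.8,zc-.025))
f=T(321.6,153.6,zc+.025);l=T(260.6,150,zc);r=T(382.6,150,zc);print(l,r)"
```

```text
[0.54623641 0.25263872 0.1133686 ]
mid [ 0.08445115 -0.0012119   0.07112006] [ 0.05201849 -0.00144255  0.0712148 ] spacing 0.029890417812471766
bracket [ 0.08585095 -0.00111214  0.06111604]
can near end [ 0.05628622  0.00033679 -0.01339596] top rim [ 0.05718739  0.00022406 -0.03839886] bot rim [0.05674472 0.00041386 0.01160292]
[ 0.0551046  -0.02480726 -0.01342317] [ 0.05509122  0.02544019 -0.01336183]
```

Both shafts show either side of the canister. The spacing measures 29.9 mm against 30 expected, so the measurement is sound. The midline is 1.8 mm toward −y of the canister's axis and the lengthwise error is about 1 mm. Correcting and lowering.

```bash
python3 -m handwheel '[[[-0.0005,-0.0018,0.01,0,0,0,0.03],[-0.0005,-0.0018,0.02,0,0,0,0.03],[-0.0005,-0.0018,0.03,0,0,0,0.03],[-0.0005,-0.0018,0.038,0,0,0,0.03],[-0.0005,-0.0018,0.042,0,0,0,0.03],[-0.0005,-0.0018,0.042,0,0,0,0.03],[-0.0005,-0.0018,0.042,0,0,0,0.03]]]' 40; python3 -c "
from h import *
st();go([.5456,.2506,.0815],15.5,0);im=snap('wrist','w13.png');cv2.imwrite('pics/w13c.png',cv2.resize(im[35:165,240:400],None,fx=4.5,fy=4.5,interpolation=cv2.INTER_CUBIC))"
```

```text
clock: 15.25
position: [0.5469, 0.251, 0.0708]
ee_rot: [-0.136, 0.991, 0.001, 0.001]
ft_force: [0.2, 0.4, -2.2]
grip_width: 0.572
t 15.25 q [-0.104  0.468 -0.504  1.679  0.252  1.057  1.157] tcp [0.5469 0.251  0.0708] grasp [0.5469 0.251  0.0895] x [-0.963 -0.269 -0.002] z [ 0.002  0.002 -1.   ] F [ 0.2  0.4 -2.2] g 0.572
row [ 0.0014 -0.      0.008 ] [0.0011 0.0021 0.002 ] tcp [0.5456 0.2506 0.0628] deg 0.2 dist 0.008
```

View pics/w13c.png

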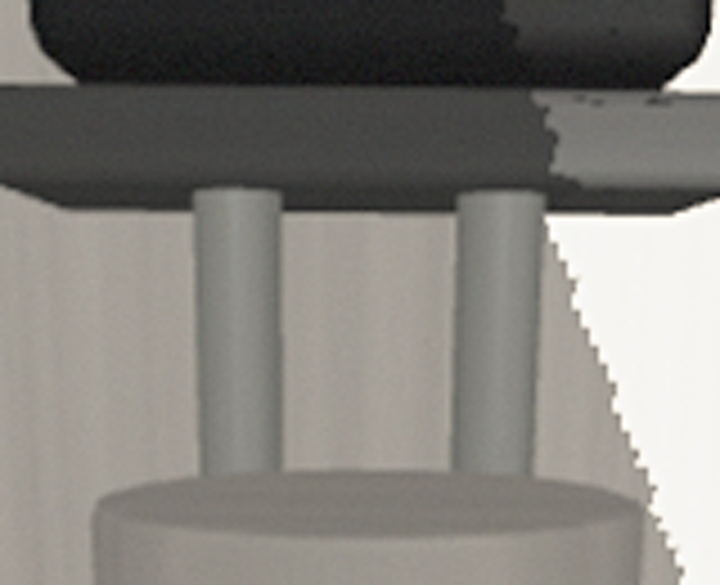

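The shafts' midpoint (321.4–322.0) matches the canister's centre (321.9). Lowering slowly until contact.

```bash
python3 -m handwheel '[[[0.0,0,0.002,0,0,0,0.03],[0,0,0.004,0,0,0,0.03],[0,0,0.005,0,0,0,0.03],[0,0,0.006,0,0,0,0.03],[0,0,0.006,0,0,0,0.03]]]' 40; python3 -c "
from h import *
st()"; python3 -m handwheel '[[[0.0,0,0.0005,0,0,0,0.03],[0,0,0.001,0,0,0,0.03],[0,0,0.001,0,0,0,0.03]]]' 40; python3 -c "
from h import *
st()"
```

```text
clock: 15.92
position: [0.5467, 0.2508, 0.0644]
ee_rot: [-0.136, 0.991, 0.001, 0.001]
ft_force: [-1.4, -0.1, -2.0]
grip_width: 0.571
t 15.93 q [-0.105  0.475 -0.502  1.684  0.256  1.047  1.154] tcp [0.5467 0.2508 0.0644] grasp [0.5467 0.2508 0.0831] x [-0.963 -0.269 -0.001] z [ 0.001  0.001 -1.   ] F [-1.4 -0.1 -2. ] g 0.571
clock: 16.3
position: [0.5467, 0.2508, 0.0634]
ee_rot: [-0.136, 0.991, 0.001, 0.001]
ft_force: [-0.2, -0.3, -2.3]
grip_width: 0.576
t 16.3 q [-0.106  0.476 -0.502  1.685  0.257  1.045  1.153] tcp [0.5467 0.2508 0.0634] grasp [0.5467 0.2508 0.0821] x [-0.963 -0.269 -0.002] z [ 0.001  0.001 -1.   ] F [-0.2 -0.3 -2.3] g 0.576
```

```bash
python3 -m handwheel '[[[0.0,0,0.0005,0,0,0,0.03],[0,0,0.001,0,0,0,0.03],[0,0,0.001,0,0,0,0.03]]]' 40; python3 -m handwheel '[[[0.0,0,0.0005,0,0,0,0.03],[0,0,0.001,0,0,0,0.03],[0,0,0.001,0,0,0,0.03]]]' 40; python3 -c "
from h import *
st()"
```

```text
clock: 16.68
position: [0.5468, 0.2508, 0.0625]
ee_rot: [-0.136, 0.991, 0.001, 0.001]
ft_force: [-0.9, -1.8, -1.5]
grip_width: 0.568
clock: 17.05
position: [0.5469, 0.2508, 0.0623]
ee_rot: [-0.136, 0.991, 0.0, 0.001]
ft_force: [-3.6, -3.2, 8.2]
grip_width: 0.57
t 17.05 q [-0.106  0.477 -0.501  1.686  0.258  1.043  1.152] tcp [0.5469 0.2508 0.0623] grasp [0.5468 0.2507 0.081 ] x [-0.963 -0.269 -0.002] z [ 0.002  0.001 -1.   ] F [-3.6 -3.2  8.2] g 0.57
```

Contact at grasp height 0.081, where 0.0815 was expected. I'll ease off the load, look, then release softly.

```bash
python3 -m handwheel '[[[0.0,0,-0.0006,0,0,0,0.03],[0,0,-0.0006,0,0,0,0.03]]]' 20; python3 -c "
from h import *
st();im=snap('side','s14.png');cv2.imwrite('pics/s14c.png',cv2.resize(im[130:220,230:340],None,fx=6,fy=6,interpolation=cv2.INTER_CUBIC))"
```

```text
clock: 17.3
position: [0.5469, 0.2508, 0.0623]
ee_rot: [-0.136, 0.991, 0.001, 0.001]
ft_force: [-2.1, -3.2, 5.0]
grip_width: 0.575
t 17.3 q [-0.106  0.477 -0.501  1.686  0.258  1.043  1.153] tcp [0.5469 0.2508 0.0623] grasp [0.5468 0.2508 0.081 ] x [-0.963 -0.269 -0.002] z [ 0.001  0.001 -1.   ] F [-2.1 -3.2  5. ] g 0.575
```

View pics/s14c.png

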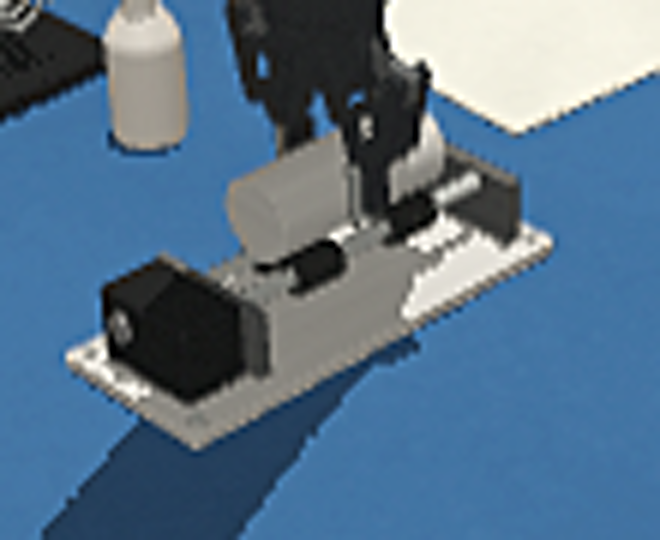

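```bash
python3 -m handwheel '[[[0.0,-0.0006,-0.0002,0,0,0,0.03],[0,-0.0006,-0.0002,0,0,0,0.03]]]' 20; python3 -c "
from h import *
st()"
```

```text
clock: 17.6
position: [0.5469, 0.2506, 0.0623]
ee_rot: [-0.136, 0.991, 0.001, 0.001]
ft_force: [-2.0, -0.9, 2.8]
grip_width: 0.57
t 17.6 q [-0.105  0.477 -0.501  1.686  0.257  1.043  1.154] tcp [0.5469 0.2506 0.0623] grasp [0.5469 0.2505 0.081 ] x [-0.963 -0.269 -0.002] z [ 0.001  0.002 -1.   ] F [-2.  -0.9  2.8] g 0.57
```

```bash
python3 -m handwheel '[[[0,0,0,0,0,0,0.049],[0,0,0,0,0,0,0.051],[0,0,0,0,0,0,0.053],[0,0,0,0,0,0,0.056],[0,0,0,0,0,0,0.062],[0,0,0,0,0,0,0.07],[0,0,0,0,0,0,0.085],[0,0,0,0,0,0,0.085]]]' 20; python3 -c "
from h import *
st();snap('wrist','w15.png')"
```

```text
clock: 18.6
position: [0.5469, 0.2503, 0.0623]
ee_rot: [-0.136, 0.991, 0.001, 0.001]
ft_force: [-0.1, -0.1, -0.2]
grip_width: 0.997
t 18.6 q [-0.105  0.477 -0.501  1.686  0.258  1.043  1.154] tcp [0.5469 0.2503 0.0623] grasp [0.5469 0.2503 0.081 ] x [-0.963 -0.269 -0.002] z [ 0.001  0.001 -1.   ] F [-0.1 -0.1 -0.2] g 0.997
```

View pics/w15.png

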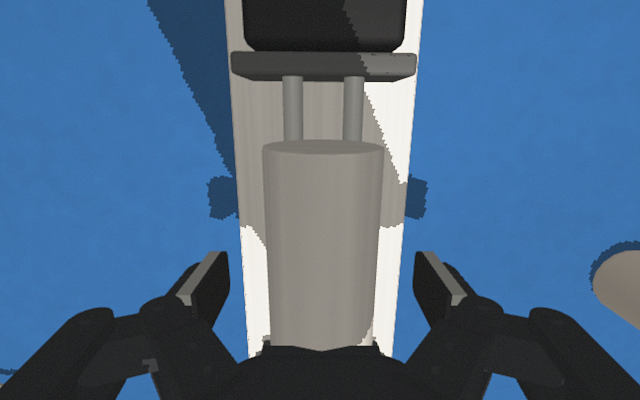

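The canister (centre u≈323) sits midway between the shafts (293 and 353), and both pads are clear of it. Retreating straight up.

```bash
python3 -m handwheel '[[[0,0,-0.01,0,0,0,0.085],[0,0,-0.03,0,0,0,0.085],[0,0,-0.06,0,0,0,0.085],[0,0,-0.1,0,0,0,0.085],[0,0,-0.15,0,0,0,0.085],[0,0,-0.18,0,0,0,0.085],[0,0,-0.18,0,0,0,0.085]]]'; python3 -c "
from h import *
st();snap('wrist','w16.png')"
python3 -m handwheel '[[[0,-0.04,0,0,0,0,0.085],[0.02,-0.09,0,0,0,0,0.085],[0.03,-0.14,0,0,0,0,0.085],[0.05,-0.19,0,0,0,0,0.085],[0.07,-0.23,0,0,0,0,0.085],[0.07,-0.25,0,0,0,0,0.085],[0.07,-0.25,0,0,0,0,0.085]]]'
python3 -c "
from h import *
st();im=snap('top','t17.png');cv2.imwrite('pics/t17c.png',cv2.resize(im[138:248,190:275],None,fx=5.4,fy=5.4,interpolation=cv2.INTER_CUBIC))
im=snap('side','s17.png')"
```

```text
clock: 19.52
position: [0.5477, 0.251, 0.2467]
ee_rot: [-0.136, 0.991, 0.001, 0.004]
ft_force: [-0.1, 0.2, -0.8]
grip_width: 0.994
t 19.52 q [-0.076  0.316 -0.537  1.486  0.164  1.376  1.222] tcp [0.5477 0.251  0.2467] grasp [0.5476 0.2509 0.2654] x [-0.963 -0.269 -0.008] z [ 0.007  0.004 -1.   ] F [-0.1  0.2 -0.8] g 0.994
clock: 20.45
position: [0.5466, -0.0105, 0.2415]
ee_rot: [-0.135, 0.991, 0.001, 0.0]
ft_force: [0.2, 0.4, 1.2]
grip_width: 0.994
t 20.45 q [ 0.29   0.18  -0.399  1.639  0.07   1.337  1.723] tcp [ 0.5466 -0.0105  0.2415] grasp [ 0.5466 -0.0105  0.2602] x [-0.964 -0.267 -0.001] z [ 0.001  0.001 -1.   ] F [0.2 0.4 1.2] g 0.994
```

View pics/w16.png

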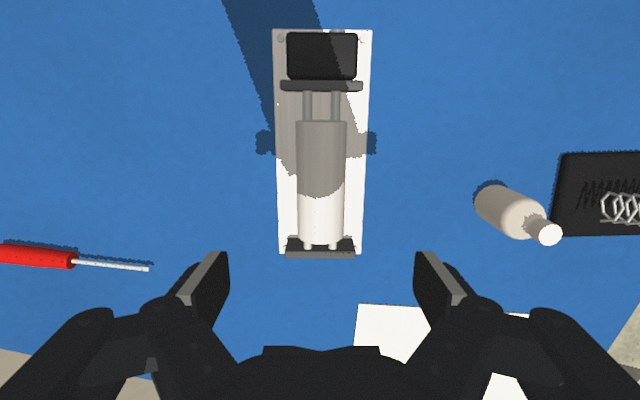

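View pics/t17c.png

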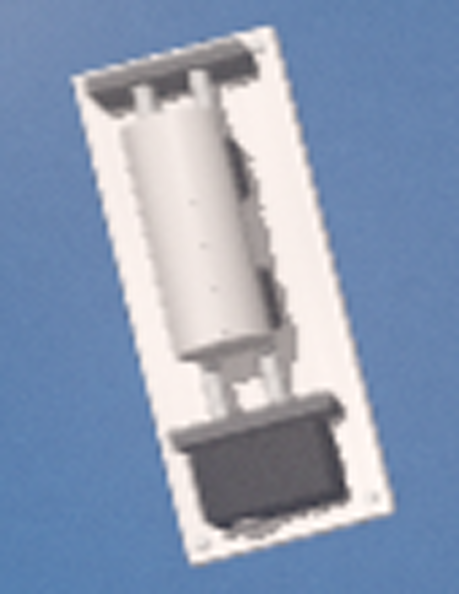

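View pics/s17.png

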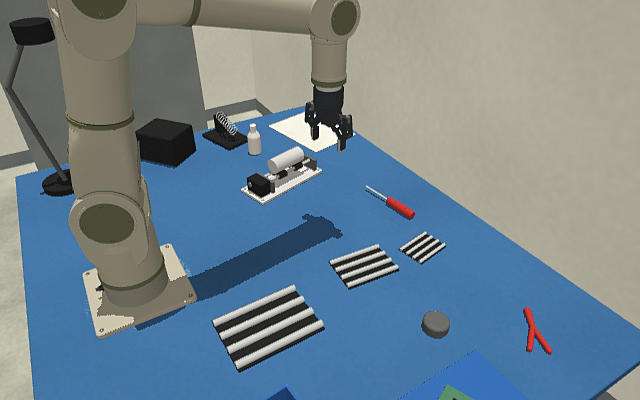

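View pics/t17.png

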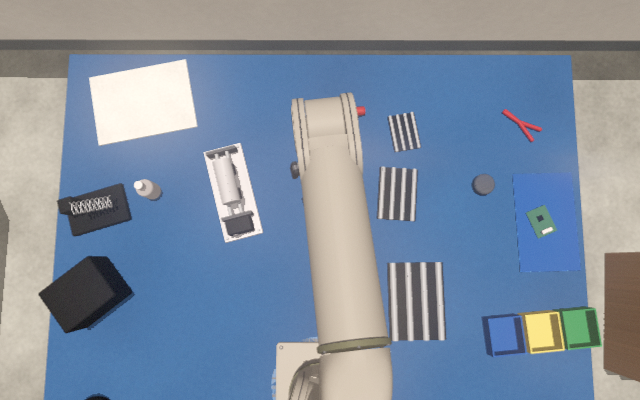

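The canister lies along the rollers, and the bottle (148,190), tin (484,184) and screwdriver show at the same pixels as before. One numeric check of centring and rest.

```bash
python3 -c "
from h import *
C=lambda x,y,z:onz('top',190+x/5.4,138+y/5.4,z)
a=C(172,112,.1);b=C(227,345,.1);print(a,b,np.linalg.norm(a-b))
th=np.radians(15.5);c=np.array([np.cos(th),np.sin(th)]);n=np.array([-c[1],c[0]])
d=((a+b)/2)[:2]-np.array([.5494,.2505]);print('local',d@c,d@n)
p=cv2.imread('pics/top0.png').astype(int);q=cv2.imread('pics/t17.png').astype(int)
r=snap('top','t18.png').astype(int);print('motion',abs(r-q)[138:248,190:275].max())
for nm,(x,y) in dict(bot=(148,190),tin=(484,184)).items(): print(nm,abs(p-q)[y-15:y+15,x-15:x+15].max())
p=cv2.imread('pics/side0.png').astype(int);q=cv2.imread('pics/s17.png').astype(int)
print('scr',abs(p-q)[180:225,360:420].max(),'bot',abs(p-q)[118:160,243:264].max());st()"
```

```text
[0.6072 0.2606 0.1   ] [0.4909 0.2305 0.1   ] 0.12013201072153912
local -0.001660100620210355 -0.004676437311755314
motion 8
bot 10
tin 10
scr 9 bot 9
t 20.6 q [ 0.288  0.18  -0.401  1.639  0.07   1.337  1.722] tcp [ 0.5465 -0.0075  0.2417] grasp [ 0.5465 -0.0075  0.2604] x [-0.962 -0.272 -0.001] z [ 0.001  0.002 -1.   ] F [0.5 0.7 0.4] g 1.0
```

```bash
python3 -c "
from workcell import manip
print(manip.hand_in())"
```

```text
the job is handed in; nothing more can be done
None
```

I laid the canister in the middle groove of the middle-sized rest and let go of it. I then took it again within about 4 mm of its middle, lowered it onto the rollers until light contact, and released it gradually. The job was handed in at about 20.6 s with the arm clear.

**Position:** The last wrist picture shows the canister centred between the two roller shafts. The top view puts it within about 2 mm of mid-length. That view also read 3–5 mm to one side across the rollers, which disagrees with the wrist picture. I trusted the wrist picture because the canister touched down at grasp height 0.081 m, where 0.0815 m was expected.

**At rest:** The canister and rotary showed no motion between the last two top pictures.

**Bystanders:** The bottle, tin and screwdriver differ from the first pictures only by image noise.

**Forces:** In the readings I took, the wrist force never passed about 10 N.

**Not checked:** I could not read the rollers' turn directly. I saw no sign of them rolling, but the wheels show no mark to measure it by.

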